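Screw the cap back on the bulk canister

ROBOT

A 6-joint arm with a two-finger parallel gripper is mounted at the origin on the work surface. World frame = base frame: x ahead of the robot, y to its left, z up, the work surface at z = 0. Lengths are in mm, angles in rad, forces in N, time in s.
With the tool pointing down it reaches from about 350 to 775 mm from the base axis. Payload 7.3 kg.
Tool frame: the origin (TCP) lies between the finger pads; the fingertips stand 8 mm ahead of it and the grasp point (between the pads) lies 11 mm behind it; y points along the fingers, z is the direction in which the jaws open and shut, and the axes are right-handed (so a half turn about y gives the same grasp; the last joint's range is limited). The gripper opens to 92 mm and grips with 3 to 60 N. Pads are 19 mm wide; open, the fingers measure 130 mm over their backs; the gripper's body (75 mm by 190 mm) begins 47 mm behind the grasp point.
Start: joints at [-1.298, 0.342, 1.524, -0, 1.275, -0.146], TCP at [213.522, -479.638, 234.741] pointing down, gripper open.
Joint ranges: [-2.53, 2.53], [-0.77, 2.02], [0.04, 2.7], [-1, 4.14], [0.28, 2.66], [-3.11, 3.11]. Speed limits (rad/s): [2.57, 2.57, 3.14, 3.14, 3.14, 3.14].

INTERFACE

Orientations are given as [roll, pitch, yaw] about the fixed x, y, z axes, in that order (R = Rz(yaw) Ry(pitch) Rx(roll)).
In Python, from plant import bot, vision, job gives the robot as it stands. The module is installed in compiled form; this text tells all that it offers.
- The arm moves only by the tool arm_command, never from a script. Its argument "deltas" is a list of rows, each a list of 4 numbers: the shift along the tool's x, y, z in m, then the turn about the tool's y in degrees. In form: [[x, y, z, twist], ...]. A call has 1 to 5 rows; each row shifts and turns the commanded pose from where the row before left it, along the tool's axes as they then stand; what a row does not reach is not made up. A row lasts 1/10 s, in which the tool goes at most 50 mm and 8.59 degrees, less where a joint would pass 70% of its speed; a pose out of reach is approached as far as the arm can. A call is refused whole if a number of a shift passes 0.05 or a number of a turn 8.59, either way. A call with a gripper value outside its range is refused whole. "claw" is the closure in counts, from 0 (fully open) to 255 (shut), set as the call begins (left out, the last holds). The fingers move at their own pace and stop on an object; the grip force is fixed at half the most. Time passes only in rows, so rows that do not move let the fingers close. It gives the time, the measured TCP pose, the force and the opening at its end, in the units of the state.
- bot.get_obs(): the state, without advancing time (a new reading comes with each control period).
- vision.capture(name): name is "side" or "top"; returns a dict with "img" (480x640x3 uint8, red, green, blue), "camera_matrix" (3x3 intrinsics, pixels), "world_to_cam" (4x4, takes a point from world to camera coordinates). Camera axes: x right, y down, z forward; pixel columns grow to the right and rows downward; lengths in mm; the calibration is good to about 2 mm. A picture is of the moment at which its call begins. There is no depth.
- job.close_job(): hands the job in, once; it reports no verdict.
Trained networks look in a picture, given as the dict that the camera call returned (one of the last four; its "shot" number tells which), for a name from the list of things; names that differ only in an ending like _2 or _b are one class to them, and where a whole thing is asked for, a point or a joint stands for the part that bears it (a point fixed in the world has none). Each returns a list of dicts, best first, with "confidence" (0 to 1); they miss things now and then, are a little off and sometimes report something else, mostly with a low value. They report only what shows in the picture. A call takes as long as a camera call.
- vision.find_in(picture, name): "xyz" ([x, y, z] in mm, in the coordinates of the camera as it stood for that picture, good to about 4 mm: the middle of the surface that is visible of it).
- vision.regions_of(picture, name): "mask" (480x640 bool, what is visible of it).
The state is a dict: "time": time; "joint_positions": joint angles; "dq": joint speeds; "tau": joint torques, N m; "tool_pos": TCP position; "tcp_rot": TCP orientation; "contact_force": force on the tool from outside, world axes, zero at the start; "moment": the same for the moment, N m; "grip_width": finger opening in mm.
Only numpy, scipy, OpenCV 4.12 (cv2) and the standard library are available. Lean on these libraries where they do the work, as an engineer would, in place of code of your own. Each camera call takes 0.05 s, during which the arm holds its last target. There are 200 camera calls.

TASK

Put the loose grey cap on the neck of the white canister and close it: resting it lightly on the threads, turn it backwards (anticlockwise seen from above) until it clicks down into the thread start, then turn it forwards (clockwise) to its stop so that it is fully home, and let go. Be gentle: never push, pull or wrench the cap hard against the neck, and leave the bottle, the jar and the tin where they stand.

Things in the scene. Friction and masses are not known exactly. Their poses are not given: they have to be found in the camera images.
- cap_grip (a point): Loose grey plastic cap, 65 mm across, 61 mm high, standing upright, open side down. On its 31 mm high round skirt is a straight flat-sided grip bar 60 mm long, 14 mm wide, 30 mm high. This point is the bar's centre, on the cap's axis, 46 mm above the cap's lower edge, 15 mm below the bar's top. x along the bar, y across it, z up.
- cap: The same cap, about 90 g; origin at the centre of its lower edge, axes as for cap_grip. Inside the lower edge are four lugs 90 degrees apart, unseen from above; how they stand to the bar is not given and must be found by feel.
- can_mouth (a point): Centre of the mouth of the white canister's threaded neck, at the top of its rim, z up, 196 mm above the bench. Neck 36 mm high, 42 mm across, 53 mm over the threads; tapered rim, 1.5 mm play in the cap. Height of cap_grip above this point: 34 mm when resting on the threads (37 if on shoulders), 26 mm clicked into the thread start, 21 mm fully home.
- thread_top (a point): On the neck's axis, 12 mm below the rim: level of the threads' flat tops. Four right-hand starts, 90 degrees apart, at an unmeasured angle that differs each time; each thread ends clockwise in a shoulder 3 mm higher. Backing at most 90 degrees drops the cap 3 mm off a shoulder if it was on one, slides it level, then drops it 8 mm into the start, where it can back no further.
- thread_home (a point): On the neck's axis, 25 mm below the rim: level of the cap's lower edge when fully home. From the click, clockwise turning draws the cap down 5 mm over about 65 degrees to a hard stop; a stiff hand must follow it down. Turned clockwise on the thread tops, without the click, the lugs jam on the shoulders. The neck takes 60 N at most from the cap.
- can: White canister, 150 (x) x 230 (y) x 160 mm, with the neck 50 mm off its middle towards -y; heavy, does not move. Origin at the centre of its underside, z up. On its top towards +y, from 55 to 150 mm from the neck's axis, is a handle 29 mm high.
- bottle: Bystander: amber glass sauce bottle, 66 mm across, 200 mm high, standing loose; origin at the centre of its underside.
- jar: Bystander: glass jar, 72 mm across, 95 mm high, standing loose; origin at the centre of its underside.
- tin: Bystander: steel tin, 76 mm across, 110 mm high, standing loose; origin at the centre of its underside.

How it is judged (in metres and radians):
On the way, in this order (a step that is already met when the one before it is completed fails the run):
1. the cap is on the neck, upright (horizontal distance between cap_grip and can_mouth below 0.005 m and angle between cap_grip's own z axis and vertical below 0.12 rad and z of cap_grip in the frame of can_mouth below 0.0395 m).
2. the cap has clicked down into the thread start (horizontal distance between cap_grip and can_mouth below 0.004 m and angle between cap_grip's own z axis and vertical below 0.08 rad and z of cap_grip in the frame of can_mouth between 0.0225 and 0.0285 m), for 0.1 s.
At the end, for the whole second after the job is handed in: The cap is screwed fully home on the neck: its grip-bar centre at most 22.5 mm above the rim (21 mm at the stop), within 3 mm of the neck's axis, upright within 0.05 rad, at rest and let go (z of cap_grip in the frame of can_mouth below 0.0225 m and horizontal distance between cap_grip and can_mouth below 0.003 m and angle between cap_grip's own z axis and vertical below 0.05 rad and linear speed of cap below 0.01 m/s); the robot touches nothing.
It fails at once if the cap is pressed, pulled or wrenched against the canister with more than 60 N (contact force between cap and can above 60 N).
It fails at once if the bottle is moved over 30 mm (distance of bottle from where it was at the start of the episode above 0.03 m).
It fails at once if the jar is moved over 30 mm (distance of jar from where it was at the start of the episode above 0.03 m).
It fails at once if the tin is moved over 30 mm (distance of tin from where it was at the start of the episode above 0.03 m).
It also fails if it takes over 72 s, if anything falls off the work surface, if the arm or the gripper's body presses on something with over 40 N, if the wrist force passes 120 N, or if a joint passes its speed limit or range.

## Working session

There is one attempt and no reset: what is moved stays moved. The work goes in short steps, Python scripts to look and compute and a tool call to move; the robot and the scene stay as the last step left them, time stands still between calls to the robot, and variables do not carry over. Pictures are saved under pics/ and viewed, about 8 in all and at most 12, crops included, and the job is handed in when it is done.

Besides the shell and the picture viewer there is one more tool, called after "Call:" by a JSON object that holds its "api" and its "payload", one argument or row to a line. arm_command: Moves the arm, as the interface text tells. Its arguments: {"type":"object","properties":{"deltas":{"type":"array","items":{"type":"array","items":{"type":"number"}}},"claw":{"type":"number"}},"required":["deltas"]}

```bash
mkdir -p pics
cat > h.py <<'E'
import numpy as np, cv2
from plant import bot, vision, job
def w(p,xyz):
    return (np.linalg.inv(p["world_to_cam"])@np.r_[xyz,1])[:3]
def ray(p,u,v,z):
    T=np.linalg.inv(p["world_to_cam"]); d=T[:3,:3]@np.linalg.inv(p["camera_matrix"])@[u,v,1]; o=T[:3,3]
    return o+d*(z-o[2])/d[2]
def proj(p,X):
    c=(p["world_to_cam"]@np.r_[X,1])[:3]; q=p["camera_matrix"]@c; return q[:2]/q[2]
E
python3 - <<'E'
from h import *
o=bot.get_obs(); print({k:np.round(v,3) for k,v in o.items()})
ps={}
for n in("top","side"):
    p=vision.capture(n); ps[n]=p; cv2.imwrite(f"pics/{n}0.png",p["img"][:,:,::-1])
    print(n,np.linalg.inv(p["world_to_cam"])[:3,3].round())
    for t in("cap","cap_grip","can_mouth","can","bottle","jar","tin"):
        try:
            for r in vision.find_in(p,t)[:2]: print(t,round(r["confidence"],2),w(p,r["xyz"]).round(1),proj(p,w(p,r["xyz"])).round())
        except Exception as e: print(t,e)
E
```

```text
{'time': np.float64(0.0), 'joint_positions': array([-1.298,  0.343,  1.525, -0.   ,  1.275, -0.146]), 'dq': array([ 0.   ,  0.002,  0.   ,  0.002,  0.001, -0.   ]), 'tau': array([ 1.0000e-03, -4.3124e+01, -2.4422e+01,  7.2000e-02,  5.6000e-02,
       -0.0000e+00]), 'tool_pos': array([ 213.4  , -479.225,  234.045]), 'tcp_rot': array([-1.572,  0.   , -2.723]), 'contact_force': array([ 0.339,  0.122, -0.889]), 'moment': array([ 0.027,  0.028, -0.052]), 'grip_width': np.float64(91.91)}
top [ 523.   -9. 1127.]
cap 0.57 [ 520.7 -142.6   28.5] [379. 303.]
cap_grip 0.97 [ 520.8 -143.4   32.1] [379. 303.]
can_mouth 0.62 [545.2 124.3 159.3] [235. 290.]
can 0.64 [543.1 129.7 161.3] [232. 292.]
bottle 0.94 [734.3   9.2 132.6] [301. 187.]
jar 0.81 [ 753.5 -150.6   98.1] [385. 180.]
side [227. 465. 883.]
cap 0.56 [ 516.5 -131.2   35.3] [408. 271.]
can_mouth 0.95 [516.8 159.4 158.9] [299. 342.]
can_mouth 0.49 [ 515.6 -137.6   31. ] [410. 270.]
can 0.84 [513.8 161.3 157.2] [300. 345.]
bottle 0.7 [ 514.1 -130.2   32.1] [408. 273.]
bottle 0.56 [736.3  22.9 114. ] [258. 230.]
jar 0.6 [ 747.3 -135.3   68.4] [313. 196.]
tin 0.62 [761.7 174.1  95.8] [183. 282.]
```

View pics/top0.png

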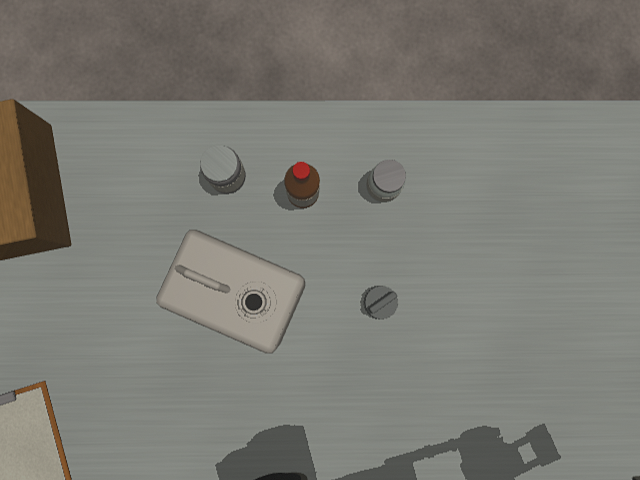

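View pics/side0.png

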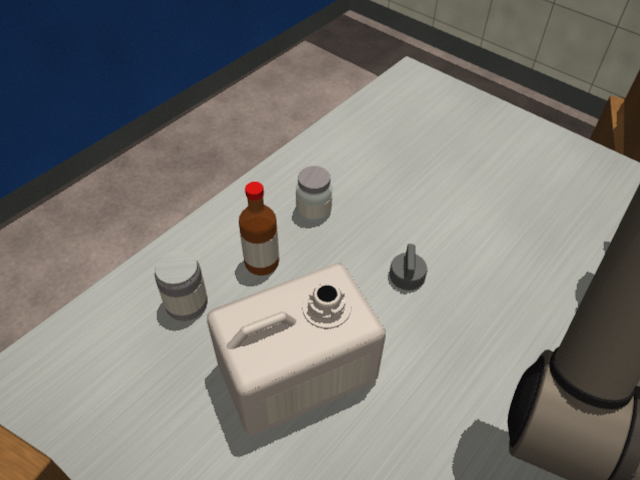

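The top view shows the cap at (379,302) with its bar running from lower left to upper right, and the neck hole at (254,302). The side view has the hole at (327,294) and the cap at (408,270). Next I refine these.

Run:
```python
from h import *
ps={n:vision.capture(n) for n in("top","side")}
H={}
for n,(u,v) in dict(top=(254,302),side=(327,294)).items():
    p=ps[n]; g=cv2.cvtColor(p["img"],cv2.COLOR_RGB2GRAY)
    m=((g<60)).astype(np.uint8); k,l,s,c=cv2.connectedComponentsWithStats(m); i=l[v,u]; print(n,s[i],c[i]); H[n]=c[i]
    print(ray(p,*c[i],196), ray(p,*c[i],190))
# triangulate
A=[];b=[]
for n in H:
    p=ps[n];P=p["camera_matrix"]@p["world_to_cam"][:3]
    u,v=H[n]; 
    for r in(u*P[2]-P[0],v*P[2]-P[1]): r=r/np.linalg.norm(r[:3]); A.append(r[:3]);b.append(-r[3])
X=np.linalg.lstsq(np.array(A),np.array(b),rcond=None);print("mouth",X[0].round(1),X[1])
p=ps["top"]
for t in("cap","cap_grip"):
    for r in vision.regions_of(p,t)[:1]:
        m=r["mask"];ys,xs=np.nonzero(m);print(t,r["confidence"],m.sum(),xs.mean(),ys.mean(),xs.min(),xs.max(),ys.min(),ys.max())
for t in("can_mouth","can"):
    for r in vision.regions_of(p,t)[:1]:
        m=r["mask"].astype(np.uint8);c=max(cv2.findContours(m,0,1)[0],key=cv2.contourArea);print(t,cv2.minAreaRect(c),[ray(p,*q,160).round(1) for q in cv2.boxPoints(cv2.minAreaRect(c))])
im=np.vstack([cv2.resize(p["img"][275:330,340:420],(800,550),interpolation=cv2.INTER_CUBIC)])
cv2.imwrite("pics/c.png",im[:,:,::-1])
im=np.hstack([cv2.resize(ps["top"]["img"][277:327,229:279],(400,400),interpolation=2),cv2.resize(ps["side"]["img"][265:335,290:360],(400,400),interpolation=2)])
cv2.imwrite("pics/m.png",im[:,:,::-1])
```

```text
top [246 294  16  16 206] [253.28640777 301.53398058]
[525.45192206  88.28882995 196.        ] [525.46968344  88.91641059 190.        ]
side [317 286  20  16 233] [326.6695279  293.20171674]
[525.4482703   90.24613935 196.        ] [528.05295407  86.97203528 190.        ]
mouth [525.9  88.8 193.9] [0.57616241]
cap 0.57 884 380.45927601809956 302.54638009049773 364 397 286 319
cap_grip 0.62 893 380.3157894736842 302.15677491601343 363 397 286 318
can_mouth ((230.86209106445312, 291.6551818847656), (134.19517517089844, 87.18746948242188), 23.198591232299805) [array([520.7, 266.9, 160. ]), array([660.4, 210. , 160. ]), array([565.7,  -6.4, 160. ]), array([428.1,  53.7, 160. ])]
can ((230.6293182373047, 291.69830322265625), (133.27603149414062, 87.45008850097656), 23.198591232299805) [array([520.1, 266.6, 160. ]), array([660.2, 209.6, 160. ]), array([566.1,  -5.3, 160. ]), array([428.1,  54.9, 160. ])]
```

View pics/c.png

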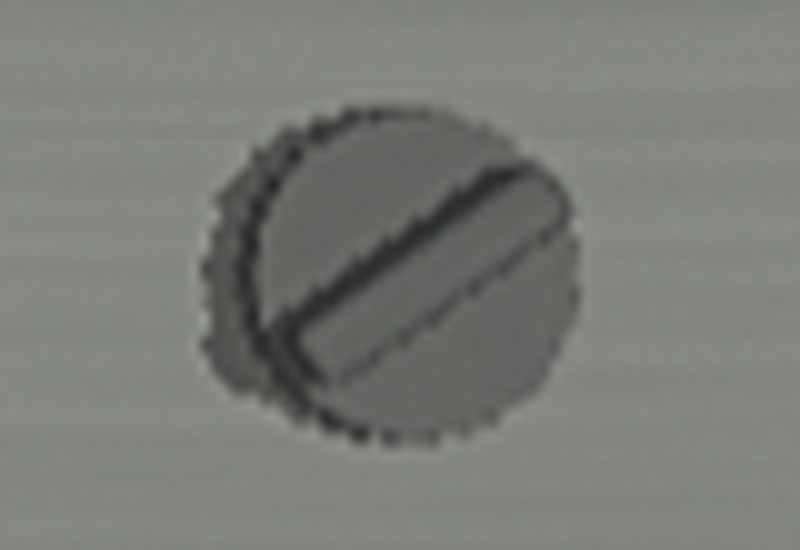

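View pics/m.png

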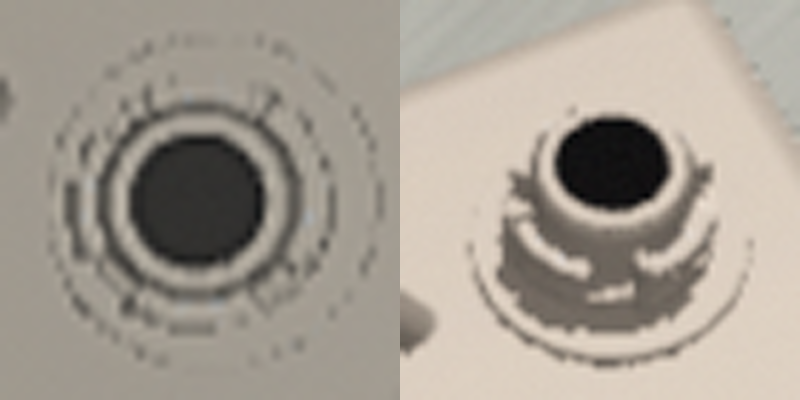

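The crop shows the bar top from about (371.5,310.5) to (394.5,294) px, and the skirt's top circle centred near (381.5,301.7). The mouth is clear in both views. Start turning the wrist to the bar's direction while I work out the numbers.

```bash
cat >> h.py <<'E'
def go(x,y,z,yaw=None):
    o=bot.get_obs(); r=o["tcp_rot"]; t=np.array(o["tool_pos"])
    from scipy.spatial.transform import Rotation as Ro
    R=Ro.from_euler("xyz",r).as_matrix(); d=R.T@(np.array([x,y,z])-t)
    print("tcp",t.round(2),"rot",np.round(r,4),"tool delta mm",d.round(2),"F",np.round(o["contact_force"],1),"M",np.round(o["moment"],2),"w",o["grip_width"],"q6",round(o["joint_positions"][5],3),"t",o["time"])
    if yaw is not None: print("twist deg",-np.degrees((yaw-r[2]+np.pi)%(2*np.pi)-np.pi))
E
python3 - <<'E'
from h import *
p=vision.capture("top")
a=ray(p,371.3,310.5,61);b=ray(p,394.3,294,61);print(a,b,(a+b)/2,np.degrees(np.arctan2(b[1]-a[1],b[0]-a[0])))
print(ray(p,381.5,301.7,31))
q=vision.capture("side")
m=(a+b)/2; s=vision.regions_of(q,"cap")[0]["mask"];ys,xs=np.nonzero(s);print(xs.min(),xs.max(),ys.min(),ys.max())
# render skirt/bar model outline in side for compare
im=q["img"].copy()
for dx in (0,):
    c,sn=np.cos(np.radians(-55)),np.sin(np.radians(-55))
    for l,wd in((30,7),(30,-7),(-30,7),(-30,-7)):
        for z in(31,61):
            u=proj(q,[m[0]+l*c-wd*sn,m[1]+l*sn+wd*c,z]);cv2.circle(im,tuple(int(round(k*16)) for k in u),8,(255,0,0),-1,shift=4)
    for z in(0,31):
        for t in np.linspace(0,6.28,60):
            u=proj(q,[m[0]+32.5*np.cos(t),m[1]+32.5*np.sin(t),z]);im[int(round(u[1])),int(round(u[0]))]=(255,255,0)
cv2.imwrite("pics/s.png",cv2.resize(im[235:300,375:440],(780,600)[1::-1] if 0 else (600,600),interpolation=cv2.INTER_NEAREST)[:,:,::-1])
go(m[0],m[1],100,np.radians(-55.5))
E
```

```text
[ 506.60120863 -124.17992492   61.        ] [ 537.84790581 -169.2964503    61.        ] [ 522.22455722 -146.73818761   61.        ] -55.294391758208434
[ 523.28763247 -148.00021143   31.        ]
390 427 245 291
tcp [ 213.53 -479.64  234.74] rot [-1.5707  0.     -2.7228] tool delta mm [-417.39  134.73 -178.62] F [ 0.5  0.9 -0.3] M [-0.03  0.03 -0.  ] w 91.47149943306538 q6 -0.146 t 1.25
twist deg -100.50566756230609
```

Call:
{"api": "arm_command", "payload": {
  "deltas": [
    [0,0,0,-8.5],
    [0,0,0,-8.5],
    [0,0,0,-8.5],
    [0,0,0,-8.5],
    [0,0,0,-8.5]
  ],
  "claw": 0
}}

```text
time: 1.75
tool_pos: [213.5, -479.6, 234.8]
tcp_rot: [-1.571, -0.0, -1.975]
contact_force: [-0.4, -0.2, 0.5]
grip_width: 91.6
```

Call:
{"api": "arm_command", "payload": {
  "deltas": [
    [0,0,0,-8.5],
    [0,0,0,-8.5],
    [0,0,0,-8.5],
    [0,0,0,-8.5],
    [0,0,0,-8.5]
  ]
}}

```text
time: 2.25
tool_pos: [213.5, -479.6, 234.7]
tcp_rot: [-1.571, -0.0, -1.233]
contact_force: [-0.2, -0.5, 0.2]
grip_width: 91.8
```

View pics/s.png

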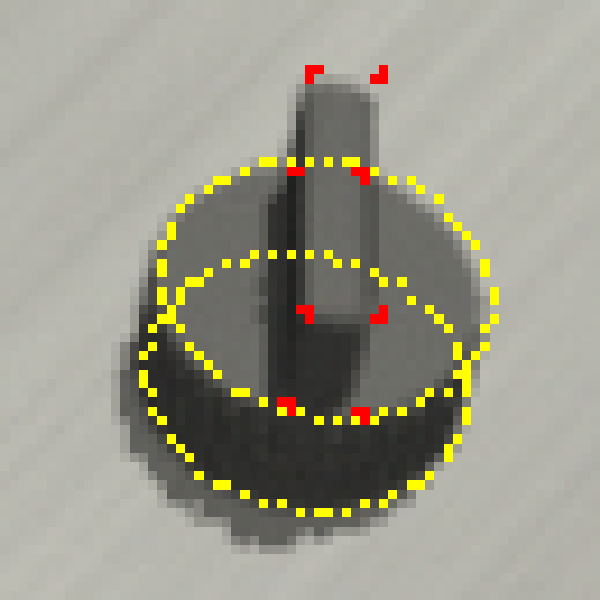

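The side overlay fits within about 1 px (1.5–2 mm). Finish the twist, then move over the cap.

Call:
{"api": "arm_command", "payload": {
  "deltas": [
    [0,0,0,-7.8],
    [0,0,0,-7.8],
    [0,0,0,0]
  ]
}}

```text
time: 2.55
tool_pos: [213.5, -479.6, 234.7]
tcp_rot: [-1.571, -0.0, -0.966]
contact_force: [-0.9, 0.4, -0.4]
grip_width: 92.1
```

Run:
```python
from h import *
go(522.5,-147,100,-0.967)
```

```text
tcp [ 213.52 -479.64  234.74] rot [-1.5709e+00 -1.0000e-04 -9.6580e-01] tool delta mm [-97.88 134.7  443.34] F [-0.9  0.4 -0.4] M [ 0.01 -0.16  0.03] w 92.0668668677996 q6 -1.903 t 2.55
twist deg 0.06887136397828565
```

Call:
{"api": "arm_command", "payload": {
  "deltas": [
    [-0.007,0.003,0.0317,0],
    [-0.007,0.003,0.0317,0],
    [-0.007,0.003,0.0317,0],
    [-0.007,0.003,0.0317,0],
    [-0.007,0.003,0.0317,0]
  ]
}}

```text
time: 3.05
tool_pos: [324.9, -359.9, 219.7]
tcp_rot: [-1.571, -0.0, -0.971]
contact_force: [-0.3, -0.4, -0.3]
grip_width: 91.9
```

Call:
{"api": "arm_command", "payload": {
  "deltas": [
    [-0.007,0.013,0.0317,0],
    [-0.007,0.013,0.0317,0],
    [-0.007,0.013,0.0317,0],
    [-0.007,0.013,0.0317,0],
    [-0.007,0.013,0.0317,0]
  ]
}}

```text
time: 3.55
tool_pos: [435.6, -241.0, 154.3]
tcp_rot: [-1.571, -0.001, -0.971]
contact_force: [0.6, 0.6, -0.2]
grip_width: 91.9
```

Call:
{"api": "arm_command", "payload": {
  "deltas": [
    [-0.007,0.013,0.0317,0],
    [-0.007,0.013,0.0317,0],
    [-0.007,0.013,0.0317,0],
    [-0.007,0.013,0.0317,0],
    [0,0,0,0]
  ]
}}

```text
time: 4.05
tool_pos: [524.3, -144.0, 101.0]
tcp_rot: [-1.571, 0.002, -0.967]
contact_force: [0.3, -0.3, 0.3]
grip_width: 91.2
```

Run:
```python
from h import *
go(522.5,-147,42.5,-0.967)
p=vision.capture("side");cv2.imwrite("pics/g1.png",cv2.resize(p["img"][180:310,340:480],(646,600))[:,:,::-1])
```

```text
tcp [ 524.31 -144.05  101.  ] rot [-1.5713  0.0022 -0.9673] tool delta mm [ 1.53 58.5  -3.14] F [ 0.3 -0.3  0.3] M [ 0.01 -0.11  0.  ] w 91.24201047484623 q6 -1.014 t 4.05
twist deg -0.016806023258343274
```

View pics/g1.png

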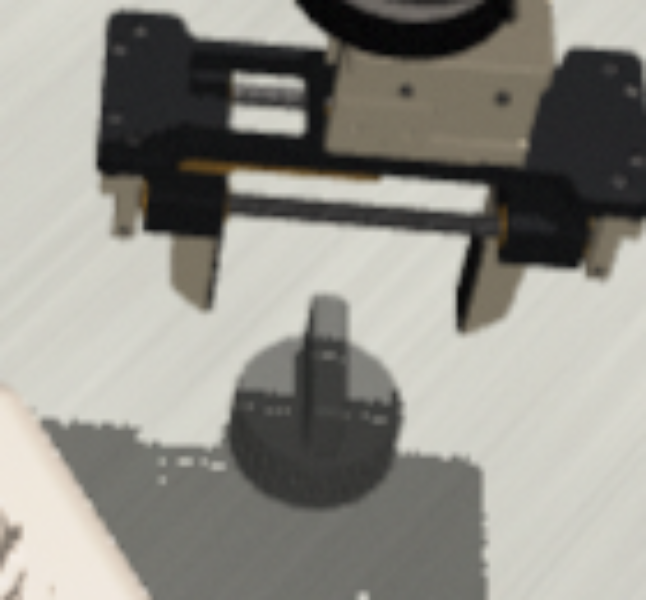

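The gripper straddles the bar with even gaps. Descend in two stages.

Call:
{"api": "arm_command", "payload": {
  "deltas": [
    [0,0.01,0,0],
    [0,0.01,0,0],
    [0,0.01,0,0],
    [0,0,0,0]
  ]
}}

```text
time: 4.5
tool_pos: [521.8, -147.3, 71.1]
tcp_rot: [-1.573, 0.003, -0.969]
contact_force: [-0.2, 0.4, 0.3]
grip_width: 91.9
```

Run:
```python
from h import *
go(522.5,-147,42.5,-0.967)
```

```text
tcp [ 521.83 -147.27   71.11] rot [-1.5725  0.0026 -0.9686] tool delta mm [ 0.23 28.6   0.75] F [-0.2  0.4  0.3] M [ 0.04 -0.12 -0.05] w 91.87233162453022 q6 -1.018 t 4.5
twist deg -0.09374921904570077
```

Call:
{"api": "arm_command", "payload": {
  "deltas": [
    [0,0.01,0.0005,0],
    [0,0.01,0,0],
    [0,0.0085,0,0],
    [0,0,0,0],
    [0,0,0,0]
  ]
}}

```text
time: 5.0
tool_pos: [523.5, -146.7, 43.9]
tcp_rot: [-1.571, 0.0, -0.967]
contact_force: [-0.1, -0.6, 0.9]
grip_width: 91.8
```

Call:
{"api": "arm_command", "payload": {
  "deltas": [
    [0,0,0,0],
    [0,0,0,0],
    [0,0,0,0],
    [0,0,0,0],
    [0,0,0,0]
  ],
  "claw": 255
}}

```text
time: 5.5
tool_pos: [523.7, -146.8, 44.3]
tcp_rot: [-1.571, -0.0, -0.967]
contact_force: [-0.5, 1.0, -0.5]
grip_width: 56.4
```

Call:
{"api": "arm_command", "payload": {
  "deltas": [
    [0,0,0,0],
    [0,0,0,0],
    [0,0,0,0],
    [0,0,0,0],
    [0,0,0,0]
  ]
}}

```text
time: 6.0
tool_pos: [523.6, -146.7, 44.2]
tcp_rot: [-1.571, 0.0, -0.967]
contact_force: [0.3, 0.7, 0.0]
grip_width: 16.5
```

Call:
{"api": "arm_command", "payload": {
  "deltas": [
    [0,0,0,0],
    [0,0,0,0],
    [0,0,0,0]
  ]
}}

```text
time: 6.3
tool_pos: [523.6, -146.7, 44.2]
tcp_rot: [-1.571, -0.0, -0.967]
contact_force: [0.4, -0.4, -0.4]
grip_width: 13.5
```

Call:
{"api": "arm_command", "payload": {
  "deltas": [
    [0,-0.01,0,0],
    [0,-0.03,0,0],
    [0,-0.05,0,0],
    [0,-0.05,0,0],
    [0,-0.05,0,0]
  ]
}}

```text
time: 6.8
tool_pos: [523.2, -146.4, 236.9]
tcp_rot: [-1.571, -0.0, -0.967]
contact_force: [1.0, -1.2, -0.8]
grip_width: 13.8
```

Call:
{"api": "arm_command", "payload": {
  "deltas": [
    [0,-0.03,0,0],
    [0,0,0,0],
    [0,0,0,0],
    [0,0,0,0]
  ]
}}

```text
time: 7.2
tool_pos: [522.8, -146.3, 262.8]
tcp_rot: [-1.572, 0.003, -0.967]
contact_force: [0.1, 0.8, -1.5]
grip_width: 13.6
```

Run:
```python
from h import *
go(525.5,88.8,264,-0.967)
```

```text
tcp [ 522.77 -146.34  262.78] rot [-1.5724  0.0025 -0.9669] tool delta mm [-192.02   -0.96  135.76] F [ 0.1  0.8 -1.5] M [ 0.1  -0.13 -0.01] w 13.588754034682292 q6 -1.018 t 7.2
twist deg 0.003068467410569541
```

Call:
{"api": "arm_command", "payload": {
  "deltas": [
    [-0.012,0,0.0085,0],
    [-0.024,0,0.017,0],
    [-0.024,0,0.017,0],
    [-0.024,0,0.017,0],
    [-0.024,0,0.017,0]
  ]
}}

```text
time: 7.7
tool_pos: [524.5, -12.2, 263.0]
tcp_rot: [-1.572, 0.002, -0.967]
contact_force: [0.2, 0.4, -1.3]
grip_width: 13.7
```

Call:
{"api": "arm_command", "payload": {
  "deltas": [
    [-0.024,0,0.017,0],
    [-0.024,0,0.017,0],
    [-0.024,0,0.017,0],
    [-0.012,0,0.0083,0],
    [0,0,0,0]
  ]
}}

```text
time: 8.2
tool_pos: [525.7, 90.4, 263.4]
tcp_rot: [-1.572, 0.001, -0.964]
contact_force: [-1.0, -0.4, -1.3]
grip_width: 13.6
```

Call:
{"api": "arm_command", "payload": {
  "deltas": [
    [0,0,0,0],
    [0,0,0,0],
    [0,0,0,0]
  ]
}}

```text
time: 8.5
tool_pos: [526.5, 87.4, 264.1]
tcp_rot: [-1.571, -0.0, -0.969]
contact_force: [0.1, 0.2, -0.7]
grip_width: 13.9
```

```bash
cat > ov.py <<'E'
from h import *
import sys
def overlay(name,capz,cx,cy,mx,my):
    q=vision.capture("side"); im=q["img"][:,:,::-1].copy(); S=8;u0,v0=270,215;W,Hh=95,75
    im=cv2.resize(im[v0:v0+Hh,u0:u0+W],None,fx=S,fy=S,interpolation=cv2.INTER_CUBIC)
    def dot(X,c):
        u=proj(q,X);cv2.circle(im,(int((u[0]-u0+.5)*S),int((u[1]-v0+.5)*S)),1,c,-1)
    for t in np.linspace(0,6.28,120):
        e=np.array([np.cos(t),np.sin(t)])
        for z in(capz,capz+31): dot([cx+32.5*e[0],cy+32.5*e[1],z],(0,255,255))
        dot([mx+13*e[0],my+13*e[1],196],(0,0,255))
    cv2.imwrite(name,im)
E
python3 - <<'E'
from ov import *
go(525.5,88.8,264,-0.967)
t=bot.get_obs()["tool_pos"]
overlay("pics/o1.png",t[2]-44.2,t[0],t[1],525.5,88.8)
E
```

```text
tcp [526.47  87.41 264.13] rot [-1.5711e+00 -2.0000e-04 -9.6850e-01] tool delta mm [-1.7   0.13 -0.01] F [ 0.1  0.2 -0.7] M [ 0.06 -0.14 -0.01] w 13.892174317506873 q6 -0.581 t 8.5
twist deg -0.08654897183403831
```

View pics/o1.png

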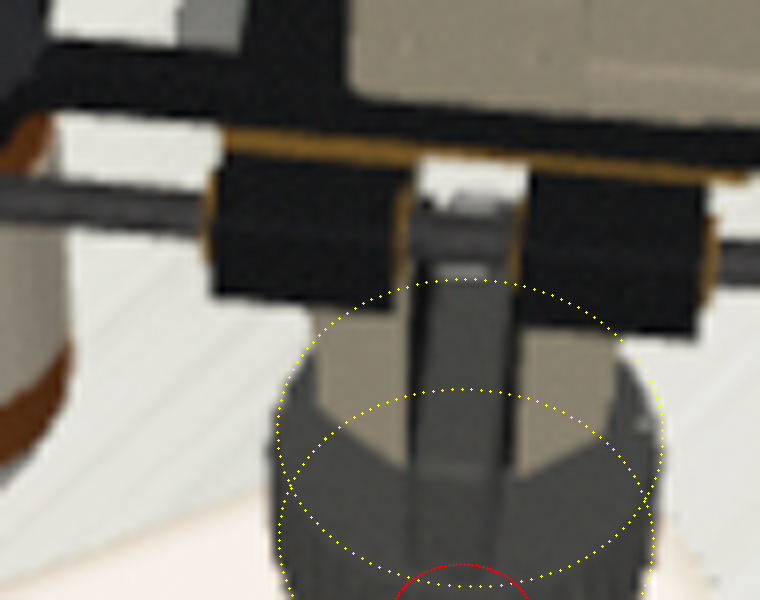

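The cap is held upright. The model sits about 1 px right of the cap, the same side-camera bias as before. Now I fit the skirt's lower edge in the same camera that measured the mouth, so the bias cancels.

Run:
```python
from h import *
from scipy.optimize import least_squares
t=bot.get_obs()["tool_pos"]; print(t)
q=vision.capture("side"); im=q["img"]; g=cv2.cvtColor(im,cv2.COLOR_RGB2GRAY).astype(float)
c0=proj(q,[t[0],t[1],t[2]-44.2]); print("centre px",c0)
pts=[]
for u in range(int(c0[0])-20,int(c0[0])+21):
    col=g[:,u]; v=int(c0[1])
    while col[v]<110: v+=1
    pts.append((u,v-1+(110-col[v-1])/max(col[v]-col[v-1],1)))
pts=np.array(pts); print(pts.round(1)[::4].tolist())
z=t[2]-44.2
W=np.array([ray(q,a,b,z)[:2] for a,b in pts])
f=least_squares(lambda p:np.hypot(*(W-p).T)-32.5,t[:2],loss="soft_l1"); print("fit",f.x, f.fun.round(1))
f=least_squares(lambda p:np.hypot(*(W-p[:2]).T)-p[2],np.r_[t[:2],32],loss="soft_l1"); print("fit r free",f.x)
cv2.imwrite("pics/o2.png",cv2.resize(im[250:325,280:375],None,fx=8,fy=8,interpolation=2)[:,:,::-1])
```

```text
[526.46226509  87.50444215 264.17070372]
centre px [327.7416394  281.68705435]
[[307.0, 291.1], [311.0, 296.4], [315.0, 298.9], [319.0, 300.5], [323.0, 301.3], [327.0, 301.9], [331.0, 301.6], [335.0, 300.6], [339.0, 299.9], [343.0, 296.3], [347.0, 292.3]]
fit [526.57748354  88.94069702] [-1.1 -1.2 -1.2  0.3 -0.1  0.4  1.4  0.7 -0.1 -0.3 -0.2 -0.1  0.   0.2
 -0.  -0.1 -0.2 -0.3 -0.4  0.   0.2  0.1  0.3  0.2  0.1  0.1 -0.2 -0.1
 -0.1  0.2  0.4  0.7  0.9  1.4  0.6 -1.  -0.7 -0.6 -0.7 -1.  -0.5]
fit r free [525.30871028  90.37636567  30.79200023]
```

View pics/o2.png

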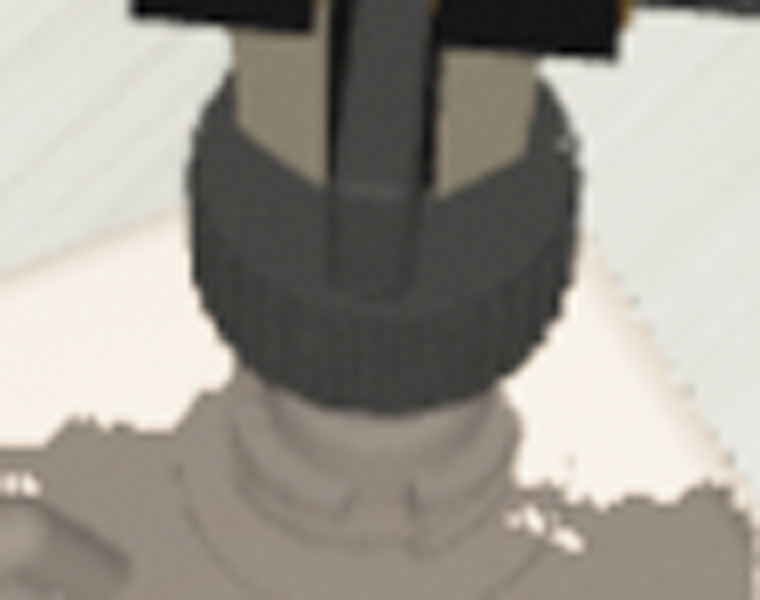

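The fitted cap centre is (526.6,88.9) and the mouth in the same camera is (525.45,90.25), so the cap must shift about -1.7 mm along tool x. That also agrees with the top camera. Shift and descend towards the rim.

Call:
{"api": "arm_command", "payload": {
  "deltas": [
    [-0.0017,0.005,0,0],
    [0,0.008,0,0],
    [0,0.008,0,0],
    [0,0.001,0,0],
    [0,0,0,0]
  ]
}}

```text
time: 9.1
tool_pos: [525.2, 89.9, 241.6]
tcp_rot: [-1.572, 0.001, -0.967]
contact_force: [-0.1, -0.0, -0.5]
grip_width: 13.9
```

Call:
{"api": "arm_command", "payload": {
  "deltas": [
    [0,0.002,0,0],
    [0,0.002,0,0],
    [0,0,0,0]
  ]
}}

```text
time: 9.4
tool_pos: [525.4, 89.9, 238.0]
tcp_rot: [-1.571, 0.0, -0.967]
contact_force: [-0.4, 0.7, -0.2]
grip_width: 14.1
```

Run:
```python
from h import *
go(525.5,88.8,228.2,-0.967)
```

```text
tcp [525.35  89.86 238.03] rot [-1.571  0.    -0.967] tool delta mm [ 0.95  9.83 -0.48] F [-0.4  0.7 -0.2] M [ 0.1  -0.16 -0.02] w 14.081703969882941 q6 -0.578 t 9.4
twist deg 0.0007427342831152951
```

Call:
{"api": "arm_command", "payload": {
  "deltas": [
    [0.0006,0.0015,0,0],
    [0,0.0015,0,0],
    [0,0,0,0]
  ]
}}

```text
time: 9.7
tool_pos: [525.7, 89.3, 235.0]
tcp_rot: [-1.571, 0.0, -0.967]
contact_force: [0.1, 0.5, -0.7]
grip_width: 14.1
```

Call:
{"api": "arm_command", "payload": {
  "deltas": [
    [0,0.001,0,0],
    [0,0.001,0,0],
    [0,0,0,0]
  ]
}}

```text
time: 10.0
tool_pos: [525.7, 89.4, 233.0]
tcp_rot: [-1.571, 0.0, -0.967]
contact_force: [0.5, -0.6, -0.7]
grip_width: 13.8
```

Call:
{"api": "arm_command", "payload": {
  "deltas": [
    [0,0.001,0,0],
    [0,0,0,0]
  ]
}}

```text
time: 10.2
tool_pos: [525.7, 89.4, 232.1]
tcp_rot: [-1.571, 0.0, -0.967]
contact_force: [0.0, 0.5, -0.3]
grip_width: 13.8
```

Call:
{"api": "arm_command", "payload": {
  "deltas": [
    [0,0.0008,0,0],
    [0,0,0,0]
  ]
}}

```text
time: 10.4
tool_pos: [525.7, 89.4, 231.3]
tcp_rot: [-1.571, 0.0, -0.967]
contact_force: [-0.5, 0.1, -1.7]
grip_width: 13.7
```

Call:
{"api": "arm_command", "payload": {
  "deltas": [
    [0,0.0008,0,0],
    [0,0,0,0]
  ]
}}

```text
time: 10.6
tool_pos: [525.7, 89.3, 230.5]
tcp_rot: [-1.571, 0.0, -0.967]
contact_force: [-0.5, 0.2, -0.7]
grip_width: 13.9
```

Call:
{"api": "arm_command", "payload": {
  "deltas": [
    [0,0.0008,0,0],
    [0,0,0,0]
  ]
}}

```text
time: 10.8
tool_pos: [525.7, 89.4, 229.7]
tcp_rot: [-1.571, -0.0, -0.967]
contact_force: [-0.1, -0.2, -1.5]
grip_width: 13.8
```

Call:
{"api": "arm_command", "payload": {
  "deltas": [
    [0,0.0007,0,0],
    [0,0,0,0]
  ]
}}

```text
time: 11.0
tool_pos: [525.7, 89.4, 229.0]
tcp_rot: [-1.571, 0.0, -0.967]
contact_force: [-0.2, -0.3, -1.1]
grip_width: 14.0
```

Call:
{"api": "arm_command", "payload": {
  "deltas": [
    [0,0.0005,0,0],
    [0,0,0,0]
  ]
}}

```text
time: 11.2
tool_pos: [525.7, 89.3, 228.5]
tcp_rot: [-1.571, -0.0, -0.967]
contact_force: [-0.3, 0.2, -1.0]
grip_width: 13.6
```

Call:
{"api": "arm_command", "payload": {
  "deltas": [
    [0,0.0005,0,0],
    [0,0,0,0]
  ]
}}

```text
time: 11.4
tool_pos: [525.8, 89.4, 228.2]
tcp_rot: [-1.571, -0.0, -0.967]
contact_force: [0.7, 0.6, -0.0]
grip_width: 13.4
```

Call:
{"api": "arm_command", "payload": {
  "deltas": [
    [0,0.0004,0,0],
    [0,0,0,0]
  ]
}}

```text
time: 11.6
tool_pos: [525.9, 89.4, 228.0]
tcp_rot: [-1.57, -0.0, -0.967]
contact_force: [-1.0, -0.2, 1.8]
grip_width: 13.8
```

Call:
{"api": "arm_command", "payload": {
  "deltas": [
    [0,0.0004,0,0],
    [0,0,0,0]
  ]
}}

```text
time: 11.8
tool_pos: [525.9, 89.4, 227.9]
tcp_rot: [-1.57, -0.001, -0.967]
contact_force: [-2.3, 0.1, 4.6]
grip_width: 13.4
```

The cap is resting on the threads at 4.6 N and the expected height. Back it off in small steps.

Call:
{"api": "arm_command", "payload": {
  "deltas": [
    [0,0,0,-4],
    [0,0,0,-4]
  ]
}}

```text
time: 12.0
tool_pos: [526.3, 89.4, 227.9]
tcp_rot: [-1.569, -0.001, -0.825]
contact_force: [0.7, -0.5, 4.5]
grip_width: 13.6
```

Call:
{"api": "arm_command", "payload": {
  "deltas": [
    [0,0,0,-4],
    [0,0,0,-4]
  ]
}}

```text
time: 12.2
tool_pos: [526.3, 89.5, 227.9]
tcp_rot: [-1.569, -0.001, -0.685]
contact_force: [0.2, 0.8, 3.5]
grip_width: 14.2
```

Call:
{"api": "arm_command", "payload": {
  "deltas": [
    [0,0,0,-4],
    [0,0,0,-4]
  ]
}}

```text
time: 12.4
tool_pos: [526.2, 89.7, 227.7]
tcp_rot: [-1.57, -0.001, -0.545]
contact_force: [0.4, -0.0, -0.5]
grip_width: 13.8
```

Call:
{"api": "arm_command", "payload": {
  "deltas": [
    [0,0,0,-3],
    [0,0,0,-3]
  ]
}}

```text
time: 12.6
tool_pos: [525.7, 89.4, 226.9]
tcp_rot: [-1.571, 0.0, -0.441]
contact_force: [0.0, -1.1, -1.5]
grip_width: 13.9
```

The force is gone and the hand settled down, so the lugs are over the starts. Follow down gently.

Call:
{"api": "arm_command", "payload": {
  "deltas": [
    [0,0.001,0,0],
    [0,0.0005,0,0],
    [0,0,0,0]
  ]
}}

```text
time: 12.9
tool_pos: [525.7, 89.3, 225.5]
tcp_rot: [-1.571, 0.0, -0.444]
contact_force: [0.1, -0.6, -0.4]
grip_width: 14.0
```

Call:
{"api": "arm_command", "payload": {
  "deltas": [
    [0,0.001,0,0],
    [0,0.001,0,0],
    [0,0,0,0]
  ]
}}

```text
time: 13.2
tool_pos: [525.7, 89.4, 223.6]
tcp_rot: [-1.571, 0.0, -0.444]
contact_force: [-0.0, 0.1, -2.3]
grip_width: 13.9
```

Call:
{"api": "arm_command", "payload": {
  "deltas": [
    [0,0.001,0,0],
    [0,0.0005,0,0],
    [0,0,0,0]
  ]
}}

```text
time: 13.5
tool_pos: [525.7, 89.4, 222.2]
tcp_rot: [-1.571, 0.0, -0.443]
contact_force: [-0.4, 0.9, -0.8]
grip_width: 13.7
```

Call:
{"api": "arm_command", "payload": {
  "deltas": [
    [0,0.0008,0,0],
    [0,0,0,0]
  ]
}}

```text
time: 13.7
tool_pos: [525.7, 89.4, 221.4]
tcp_rot: [-1.571, 0.0, -0.443]
contact_force: [-0.8, -0.6, -1.3]
grip_width: 13.7
```

Call:
{"api": "arm_command", "payload": {
  "deltas": [
    [0,0.0007,0,0],
    [0,0,0,0]
  ]
}}

```text
time: 13.9
tool_pos: [525.7, 89.3, 220.7]
tcp_rot: [-1.571, 0.0, -0.443]
contact_force: [0.4, 0.7, -1.1]
grip_width: 13.7
```

Call:
{"api": "arm_command", "payload": {
  "deltas": [
    [0,0.0005,0,0],
    [0,0,0,0]
  ]
}}

```text
time: 14.1
tool_pos: [525.7, 89.4, 220.2]
tcp_rot: [-1.571, 0.0, -0.443]
contact_force: [-0.0, -0.9, -1.2]
grip_width: 13.4
```

Call:
{"api": "arm_command", "payload": {
  "deltas": [
    [0,0.0005,0,0],
    [0,0,0,0]
  ]
}}

```text
time: 14.3
tool_pos: [525.7, 89.4, 219.7]
tcp_rot: [-1.571, 0.0, -0.443]
contact_force: [0.8, 0.4, -1.0]
grip_width: 14.2
```

Call:
{"api": "arm_command", "payload": {
  "deltas": [
    [0,0.0004,0,0],
    [0,0,0,0]
  ]
}}

```text
time: 14.5
tool_pos: [525.8, 89.4, 219.5]
tcp_rot: [-1.571, -0.0, -0.443]
contact_force: [0.1, 1.0, -0.5]
grip_width: 13.7
```

Call:
{"api": "arm_command", "payload": {
  "deltas": [
    [0,0.0003,0,0],
    [0,0,0,0]
  ]
}}

```text
time: 14.7
tool_pos: [525.8, 89.4, 219.4]
tcp_rot: [-1.571, -0.0, -0.443]
contact_force: [-1.0, 0.1, 2.5]
grip_width: 13.6
```

Run:
```python
from h import *
go(525.5,88.8,215.2,-0.967)
```

```text
tcp [525.83  89.37 219.38] rot [-1.5707e+00 -4.0000e-04 -4.4340e-01] tool delta mm [-0.05  4.18 -0.66] F [-1.   0.1  2.5] M [0.08 0.   0.06] w 13.581684319011636 q6 -1.103 t 14.7
twist deg 30.00118599912443
```

Clicked down: it bottoms at TCP z≈219.4, within 22.5–28.5 mm. Now screw forwards, following down at 0.3 mm per 4°.

Call:
{"api": "arm_command", "payload": {
  "deltas": [
    [0,0.0003,0,4],
    [0,0.0003,0,4]
  ]
}}

```text
time: 14.9
tool_pos: [526.1, 89.5, 218.8]
tcp_rot: [-1.57, -0.001, -0.586]
contact_force: [0.3, 0.8, 1.5]
grip_width: 13.6
```

Run:
```python
from h import *
go(525.5,88.8,215.2,-0.967)
```

```text
tcp [526.11  89.53 218.79] rot [-1.570e+00 -9.000e-04 -5.857e-01] tool delta mm [-0.11  3.59 -0.95] F [0.3 0.8 1.5] M [ 0.15 -0.27 -0.02] w 13.646717306578516 q6 -0.96 t 14.9
twist deg 21.84715112971622
```

Call:
{"api": "arm_command", "payload": {
  "deltas": [
    [0,0.0003,0,4],
    [0,0.0003,0,4]
  ]
}}

```text
time: 15.1
tool_pos: [526.1, 89.5, 218.2]
tcp_rot: [-1.57, -0.001, -0.725]
contact_force: [0.5, 0.4, 0.9]
grip_width: 13.5
```

Call:
{"api": "arm_command", "payload": {
  "deltas": [
    [0,0.0003,0,4],
    [0,0.0003,0,4]
  ]
}}

```text
time: 15.3
tool_pos: [526.1, 89.5, 217.5]
tcp_rot: [-1.57, -0.0, -0.865]
contact_force: [-0.3, 0.1, 1.4]
grip_width: 13.5
```

Call:
{"api": "arm_command", "payload": {
  "deltas": [
    [0,0.0003,0,4],
    [0,0.0003,0,4]
  ]
}}

```text
time: 15.5
tool_pos: [526.0, 89.5, 216.9]
tcp_rot: [-1.57, -0.0, -1.005]
contact_force: [-0.6, 1.0, 1.4]
grip_width: 13.8
```

Call:
{"api": "arm_command", "payload": {
  "deltas": [
    [0,0.0003,0,4],
    [0,0.0003,0,4]
  ]
}}

```text
time: 15.7
tool_pos: [526.0, 89.6, 216.3]
tcp_rot: [-1.57, -0.0, -1.144]
contact_force: [0.3, 1.4, 1.5]
grip_width: 14.0
```

Run:
```python
from h import *
go(525.5,88.8,215.2,-0.967)
```

```text
tcp [525.99  89.58 216.28] rot [-1.5699 -0.     -1.1443] tool delta mm [ 0.51  1.08 -0.77] F [0.3 1.4 1.5] M [ 0.19 -0.13  0.02] w 13.990660541040578 q6 -0.402 t 15.7
twist deg -10.160625085154347
```

Call:
{"api": "arm_command", "payload": {
  "deltas": [
    [0,0.0003,0,4],
    [0,0.0003,0,4]
  ]
}}

```text
time: 15.9
tool_pos: [526.0, 89.6, 215.7]
tcp_rot: [-1.57, 0.0, -1.284]
contact_force: [0.2, 0.1, -0.0]
grip_width: 13.8
```

Call:
{"api": "arm_command", "payload": {
  "deltas": [
    [0,0.0003,0,4],
    [0,0.0003,0,4]
  ]
}}

```text
time: 16.1
tool_pos: [526.0, 89.5, 215.1]
tcp_rot: [-1.57, 0.0, -1.424]
contact_force: [0.3, 0.2, 0.9]
grip_width: 13.7
```

Run:
```python
from h import *
go(525.5,88.8,215.2,-0.967)
```

```text
tcp [526.04  89.55 215.07] rot [-1.5699e+00  1.0000e-04 -1.4236e+00] tool delta mm [ 0.66 -0.13 -0.65] F [0.3 0.2 0.9] M [-0.04 -0.07  0.04] w 13.71700279979293 q6 -0.122 t 16.1
twist deg -26.160581188420878
```

Call:
{"api": "arm_command", "payload": {
  "deltas": [
    [0,0.0002,0,3],
    [0,0.0002,0,3]
  ]
}}

```text
time: 16.3
tool_pos: [526.0, 88.9, 214.9]
tcp_rot: [-1.57, -0.001, -1.526]
contact_force: [-1.3, 0.2, 3.7]
grip_width: 14.5
```

Run:
```python
from h import *
go(525.5,88.8,215.2,-0.967)
```

```text
tcp [525.98  88.88 214.87] rot [-1.5701e+00 -1.3000e-03 -1.5265e+00] tool delta mm [ 0.06 -0.33 -0.48] F [-1.3  0.2  3.7] M [-0.07  0.18  0.71] w 14.53141496175128 q6 -0.019 t 16.3
twist deg -32.05434018803335
```

Call:
{"api": "arm_command", "payload": {
  "deltas": [
    [0,0.0002,0,2],
    [0,0,0,0]
  ]
}}

```text
time: 16.5
tool_pos: [526.0, 89.2, 214.9]
tcp_rot: [-1.57, -0.001, -1.559]
contact_force: [-1.1, -1.7, 5.1]
grip_width: 14.3
```

Run:
```python
from h import *
go(525.5,88.8,215.2,-0.967)
```

```text
tcp [526.    89.17 214.87] rot [-1.5698e+00 -8.0000e-04 -1.5593e+00] tool delta mm [ 0.36 -0.33 -0.5 ] F [-1.1 -1.7  5.1] M [-0.25  0.21  0.76] w 14.263774529323292 q6 0.014 t 16.5
twist deg -33.93871222850166
```

The hard stop is reached: the moment rose to 0.76 N·m, z stopped at 214.87 (13.2 mm below the resting height, 13 expected) and Fz is 5 N. Release and retreat.

Call:
{"api": "arm_command", "payload": {
  "deltas": [
    [0,-0.0003,0,0],
    [0,0,0,0],
    [0,0,0,0],
    [0,0,0,0],
    [0,0,0,0]
  ],
  "claw": 0
}}

```text
time: 17.0
tool_pos: [525.7, 89.4, 214.4]
tcp_rot: [-1.571, 0.0, -1.56]
contact_force: [0.3, 0.1, 0.3]
grip_width: 50.0
```

Call:
{"api": "arm_command", "payload": {
  "deltas": [
    [0,0,0,0],
    [0,0,0,0],
    [0,0,0,0],
    [0,0,0,0],
    [0,0,0,0]
  ]
}}

```text
time: 17.5
tool_pos: [525.8, 89.4, 214.6]
tcp_rot: [-1.571, -0.0, -1.56]
contact_force: [0.1, 0.6, 1.0]
grip_width: 89.1
```

Call:
{"api": "arm_command", "payload": {
  "deltas": [
    [0,-0.01,0,0],
    [0,-0.02,0,0],
    [0,-0.02,0,0],
    [0,-0.02,0,0],
    [0,-0.02,0,0]
  ]
}}

```text
time: 18.0
tool_pos: [525.8, 89.4, 306.3]
tcp_rot: [-1.57, -0.0, -1.56]
contact_force: [0.6, 0.6, 1.0]
grip_width: 91.8
```

Run:
```python
from h import *
go(526,89,300)
q=vision.capture("side"); cv2.imwrite("pics/e.png",cv2.resize(q["img"][200:350,240:430],(760,600),interpolation=2)[:,:,::-1])
```

```text
tcp [525.76  89.36 306.28] rot [-1.5699 -0.     -1.5604] tool delta mm [0.36 6.28 0.23] F [0.6 0.6 1. ] M [-0.   -0.17 -0.  ] w 91.84210203739651 q6 0.014 t 18.0
```

View pics/e.png

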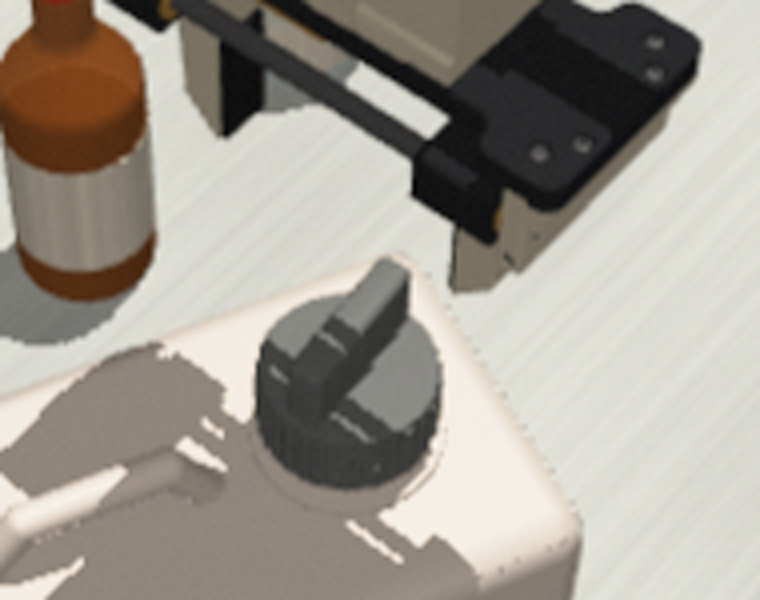

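The picture shows the cap level and low on the neck, the gripper clear above it and the bottle upright. Handing in.

```bash
python3 -c "
from plant import job
print(job.close_job())"
```

```text
the job is handed in; nothing more can be done
None
```

The cap is screwed fully home on the canister neck and let go, and the job is handed in; it gave no verdict. The run used about 18 s of the 72 s.

- **Closing:** I rested the cap on the threads at about 4.6 N. It found the thread start after about 30° of backing, and I followed it down. I then turned it clockwise about 62° to the hard stop.
- **Height at the stop:** downward travel ended and the moment rose to 0.76 N·m. The bar centre was then about 20.7 mm above the rim, against 21 mm expected. That is 13.2 mm below where the cap first rested, against 13 mm expected.
- **Force:** the highest reading I saw while the cap was on the neck was about 5 N. I read forces only at the end of each move.
- **Last checks:** the final side picture shows the cap level on the neck, the gripper open and clear above it, and the bottle upright. I did not look at the jar and tin again after the moves, but the gripper worked well away from them.
- **Disagreements:** the side camera was about 1 px (1.5–2 mm) off the top camera, so I corrected the cap's position by comparing cap and mouth in the same camera. The click bottomed about 0.7 mm lower than expected, but within the allowed range.

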